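# Take the instrument cassette out of the push-latch cabinet

### The arm

A 6-joint arm with a two-finger parallel gripper is mounted at the origin on the work surface. World frame = base frame: x ahead of the robot, y to its left, z up, the work surface at z = 0. Lengths are in mm, angles in rad, forces in N, time in s.
With the tool pointing down it reaches from about 300 to 750 mm from the base axis. Payload 8.5 kg.
Tool frame: the origin (TCP) lies midway between the tips of the shut fingers; the grasp point (between the pads) lies 19 mm behind it (ctrl.hold_point_z is the distance from the TCP to the grasp point, in mm); z points along the fingers, y is the line along which they close (so a half turn about z gives the same grasp; the last joint's range is limited). The gripper opens to 85 mm and grips with 20 to 120 N. Pads are 22 mm wide; open, the fingers measure 114 mm over their backs; the gripper's body (76 mm by 85 mm) begins 54 mm behind the grasp point. The pads swing forward as they close: fully open they stand 13 mm farther back than shut.
Start: joints at [1.13, 0.381, 1.297, -0, 1.464, -0.215], TCP at [123.13, 536.022, 192.822] pointing down, gripper open.
Joint ranges: [-3.11, 3.11], [-0.89, 2.33], [0.22, 2.48], [-1.42, 4.56], [0.17, 2.85], [-2.88, 2.88]. Speed limits (rad/s): [2.39, 2.39, 3.14, 3.14, 3.14, 3.14].

### API

Orientations are given as a unit quaternion [x, y, z, w].
In Python, from workcell import ctrl gives the robot as it stands.
- The arm moves only by the shell command python3 -m crank 'ROWS'. ROWS is a JSON object of lists of equal length, an entry for each row: "offset": the shift along the tool's x, y, z in mm, a list of three; "twist": the turn, a rotation vector about the tool's x, y, z in rad, a list of three; "grip": the closure in counts, from 0 (fully open) to 255 (shut). A call has 1 to 8 rows; each row shifts and turns the commanded pose from where the row before left it, along the tool's axes as they then stand; what a row does not reach is not made up. A row lasts 1/8 s, in which the tool goes at most 62.5 mm and 10.7 degrees, less where a joint would pass 70% of its speed; a pose out of reach is approached as far as the arm can. A call with a gripper value outside its range is refused whole. The fingers move at their own pace and stop on an object; the grip force is fixed at half the most. Time passes only in rows, so rows that do not move let the fingers close. It gives the time, the measured TCP pose, the force, the opening and the grip force at its end, in the units of the state.
- ctrl.read_state(): the state, without advancing time (a new reading comes with each control period).
- ctrl.camera(name): name is "scene" or "top" or "wrist"; returns the picture (384x512x3 uint8, red, green, blue); there is no depth.
- ctrl.camera_info(name): a dict with "fx", "fy", "cx", "cy" (pixels), "k1" (the pictures are not rectified: a ray, as slopes to the right and down, at radius r is drawn at 1 + k1 r^2 times it, then the intrinsics apply), "position" and "orientation" of the camera in the world. Camera axes: x right, y down, z forward; pixel columns grow to the right and rows downward; lengths in mm; the calibration is good to about 2 mm. A picture is of the moment at which its call begins: read the wrist's pose just before it. camera_info takes no time and is no camera call; for the wrist camera it gives the pose at the moment of the call.
- ctrl.hand_in(): hands the job in; it is judged then, once.
The state is a dict: "time_s": time; "joints": joint angles; "qd": joint speeds; "joint_efforts": joint torques, N m; "tcp_pos": TCP position; "ee_rot": TCP orientation; "contact_force": force on the tool from outside, world axes, zero at the start; "moment": the same for the moment, N m; "opening": finger opening in mm; "grip_force": force on a finger pad.
Only numpy, scipy, OpenCV 4.12 (cv2) and the standard library are available. Lean on these libraries where they do the work, as an engineer would, in place of code of your own. Each camera call takes 0.05 s, during which the arm holds its last target. There are 200 camera calls.

### The job

Press the cabinet's flap inward until its catch lets go and it drops fully open. Draw the instrument cassette out (its orange fin is the grip within reach) until its black middle bar is well clear in front of the roof, let go of it so that it rests on the lowered flap, then take it by the black bar and lay it flat inside the rim of the navy tray. Keep the cassette level, do not drop it, leave the flap open and do not disturb the jars or the plaster tooth model.

Things in the scene. Friction and masses are not known exactly. Their poses are not given: they have to be found in the camera images.
- cabinet: White bench-top cabinet, fixed: 210 (x) x 220 (y) x 90 mm high. Origin: centre of its underside. Doorway faces its -x; flap hinge along y at x = -105, z = 16 mm (inner floor level). Roof top at z = 90 mm, 10 mm thick, notched at the front: for |y| < 74 mm it begins only at x = -30 mm, so the cassette's fin can be reached from above. Inside 204 mm wide.
- cabinet_roof_edge (a point): Middle of the front edge of the roof, at the back of the notch, on the roof's top face; axes as the cabinet's (-x points out of the doorway).
- flap (a joint): Grey flap closing the doorway, hinged at its bottom edge: 0 = shut, upright; 1.57 = open, lying level in front (80 mm long, upper face 16 mm above the bench, carries the cassette). A catch holds it. Pressing its upper part in about 5 mm (-0.06 rad; hard stop -0.085) takes 5 to 8 N and frees the catch; as the finger backs off it swings down by itself in 1 to 2 s.
- flap_press (a point): Centre of the blue dot on the outer face of the flap, where to press: 63 mm above the hinge line (17 mm below the flap's top edge). The flap is 218 mm wide, 80 mm high, 12 mm thick. It turns with the flap; when shut its axes are the cabinet's and pressing goes along +x.
- cassette_center (a point): Aluminium instrument cassette, loose, 0.3 to 0.65 kg, with blue band: body 170 (x) x 66 (y) x 26 mm high, grips on its lid up to 55 mm over its underside. This point: its centre, 27.5 mm above its underside. Starts shut in the cabinet on the inner floor, fin end (-x) towards the flap; its x and y axes are nearly the cabinet's.
- cassette_fin (a point): Centre of the orange pull fin that stands on the lid at the -x end: 28 mm long (x), 12 mm thick (y), 29 mm high, top 14.5 mm above this point, lid 14.5 mm below. Pinch it across y. It lies 68 mm from the cassette's centre in -x.
- cassette_bar (a point): Centre of the black carrying bar across the middle of the lid: 12 mm thick (x), 50 mm long (y), 29 mm high, top 14.5 mm above this point, lid 14.5 mm below. Pinch it across x.
- tray: Navy work tray with grey tiles, fixed, open on top: outer 246 (x) x 156 (y) mm, 12 mm high rim 5 mm wide, inner floor 5 mm above the bench, inner 236 x 146 mm. Origin: centre of its underside. The cassette fits in only lengthwise, along the tray's x, either way round.
- jar_a: White porcelain-powder jar, peach cap, 44 mm across, 60 mm high, loose; origin at its underside. Leave alone.
- jar_b: Pink jar, peach cap, 44 mm across, 60 mm high, loose; origin at its underside. Leave alone.
- model: Plaster tooth model, 75 x 60 mm, 34 mm high, loose; origin at its underside. Leave alone.
Things that resemble listed ones, but are neither listed nor needed, are in the scene too. What is shaped like the part that bears cassette_center but brown or pink is not meant.

How it is judged (in metres and radians):
On the way, in this order (a step that is already met when the one before it is completed fails the run):
1. the flap has been released and lies open (value of joint flap above 1.45 rad), for 0.2 s.
2. the cassette, its middle at least 15 mm out in front of the roof's edge, rests on the lowered flap, let go (x of cassette_center in the frame of cabinet_roof_edge below -0.015 m and x of cassette_center in the frame of cabinet above -0.19 m and z of cassette_center in the frame of cabinet between 0.036 and 0.052 m and angle between cassette_center's own z axis and vertical below 0.12 rad and linear speed of cassette below 0.03 m/s and contact force between the fingers and cassette below 0.05 N), for 0.2 s.
3. the cassette is lifted, held by its black middle bar (height (world z) of cassette_center above 0.065 m and distance between the grasp point and cassette_bar below 0.04 m and contact force between the fingers and cassette above 0.5 N), for 0.1 s.
At the end, for the whole second after the job is handed in: The cassette lies flat, upright and still on the floor of the tray, inside the rim (centre within 60 mm along and 50 mm across of the tray's centre, tilt under 0.06 rad), let go; the flap is still open (over 1.4 rad) (x of cassette_center in the frame of tray between -0.06 and 0.06 m and y of cassette_center in the frame of tray between -0.05 and 0.05 m and height (world z) of cassette_center below 0.037 m and angle between cassette_center's own z axis and vertical below 0.06 rad and value of joint flap above 1.4 rad and linear speed of cassette below 0.03 m/s and contact force between the fingers and cassette below 0.05 N); the robot touches nothing.
It fails at once if the cassette is tipped by more than 0.5 rad (angle between cassette_center's own z axis and vertical above 0.5 rad).
It fails at once if the cassette is dropped or thrown (moves faster than 0.5 m/s with no finger on it) (linear speed of cassette above 0.5 m/s and contact force between the fingers and cassette below 0.05 N).
It fails at once if a jar or the tooth model is shifted by more than 25 mm or tipped over (distance of any of jar_a, jar_b, model from where it was at the start of the episode above 0.025 m or angle between any of jar_a, jar_b, model's own z axis and vertical above 0.5 rad).
It also fails if it takes over 61 s, if anything falls off the work surface, if the arm or the gripper's body presses on something with over 40 N, if the wrist force passes 120 N, or if a joint passes its speed limit or range.

## Working session

There is one attempt and no reset: what is moved stays moved. The work goes in short steps, Python scripts to look and compute and a shell command to move; the robot and the scene stay as the last step left them, time stands still between calls to the robot, and variables do not carry over. Pictures are saved under pics/ and viewed, at most 10 in all, crops included, and the job is handed in when it is done.

```bash
mkdir -p pics; ls; cat > h.py <<'E'
from workcell import ctrl
import cv2, numpy as np
from scipy.spatial.transform import Rotation as R
def snap(n,f):
    i=ctrl.camera_info(n); im=ctrl.camera(n); cv2.imwrite(f,im[:,:,::-1]); return i,im
def proj(i,P):
    P=np.atleast_2d(P); c=R.from_quat(i["orientation"]).inv().apply(P-np.array(i["position"]))
    s=c[:,:2]/c[:,2:]; s=s*(1+i["k1"]*(s**2).sum(1,keepdims=True))
    return s*[i["fx"],i["fy"]]+[i["cx"],i["cy"]]
def ray(i,u,v):
    d=np.array([(u-i["cx"])/i["fx"],(v-i["cy"])/i["fy"]]); s=d.copy()
    for _ in range(30): s=d/(1+i["k1"]*(s@s))
    return R.from_quat(i["orientation"]).apply([s[0],s[1],1])
def atz(i,u,v,z):
    p=np.array(i["position"]); d=ray(i,u,v); return p+d*(z-p[2])/d[2]
E
python3 - <<'E'
from h import *
for n in ("scene","top"):
    i,im=snap(n,f"pics/{n}0.png"); print(n,{k:np.round(v,4) for k,v in i.items()})
s=ctrl.read_state(); print(s["tcp_pos"],s["ee_rot"],s["contact_force"],ctrl.hold_point_z)
a=cv2.imread("pics/scene0.png");b=cv2.imread("pics/top0.png")
cv2.imwrite("pics/scene0b.png",cv2.resize(a,(800,600),interpolation=2));cv2.imwrite("pics/top0b.png",cv2.resize(b,(800,600),interpolation=2))
E
```

```text
pics
scene {'fx': np.float64(426.7998), 'fy': np.float64(426.7998), 'cx': np.float64(262.3932), 'cy': np.float64(187.1924), 'k1': np.float64(-0.0986), 'position': array([1092.2458, -298.7911,  924.2664]), 'orientation': array([ 0.7743,  0.5579, -0.1744, -0.2425])}
top {'fx': np.float64(455.0158), 'fy': np.float64(455.0158), 'cx': np.float64(254.5187), 'cy': np.float64(195.7039), 'k1': np.float64(0.0364), 'position': array([ 475.4779,  -80.9632, 1314.6136]), 'orientation': array([ 0.7157, -0.6979,  0.0256, -0.0067])}
[122.98583469 535.75538087 192.24920488] [ 1.12656083e-01  9.93633808e-01 -6.39260703e-04 -2.30884094e-04] [ 0.50682825 -0.15477585 -0.45695515] 18.700000000000003
```

View pics/top0b.png

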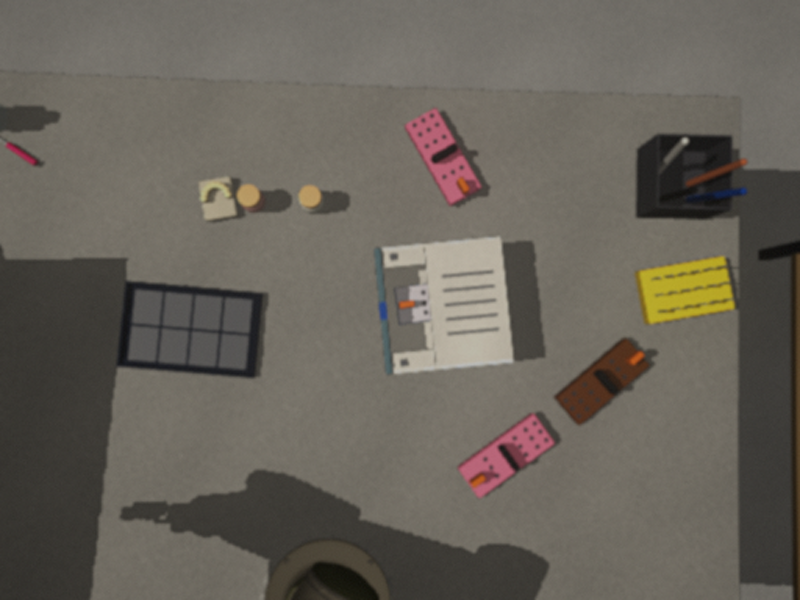

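View pics/scene0b.png

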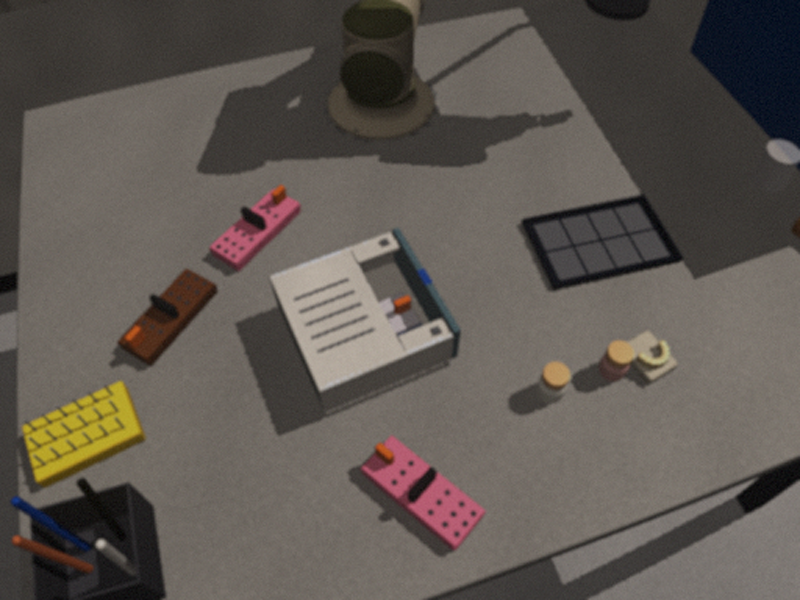

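The top view shows the cabinet at (445,305) in the 800x600 frame, its flap facing left (+y). The blue dot is at (382,311), the fin at (407,304) and the tray at (192,328). The jars are at (249,196) and (310,196), with the tooth model at (217,200). I'll enlarge crops to read the corners.

```bash
python3 - <<'E'
from h import *
a=cv2.imread("pics/top0.png")
c=a[140:250,70:340]; cv2.imwrite("pics/c1.png",cv2.resize(c[:, 160:270],(600,600),interpolation=2) )
b=cv2.imread("pics/scene0.png")[140:260,165:305]; cv2.imwrite("pics/c2.png",cv2.resize(b,(700,600),interpolation=2))
i=ctrl.camera_info("top")
for n,p,z in [("tray TL",(126,283),12),("TR",(264,293),12),("BR",(254,377),12),("BL",(118,366),12),("jarpeach1",(249,196),60),("jar2",(310,196),60),("model",(217,200),34)]:
    print(n,atz(i,p[0]/1.5625,p[1]/1.5625,z).round(1))
E
```

```text
tray TL [564.  377.4  12. ]
TR [552.4 129.4  12. ]
BR [399.5 142.3  12. ]
BL [414.1 385.1  12. ]
jarpeach1 [720.3 153.4  60. ]
jar2 [723.8  46.2  60. ]
model [716.3 215.   34. ]
```

View pics/c1.png

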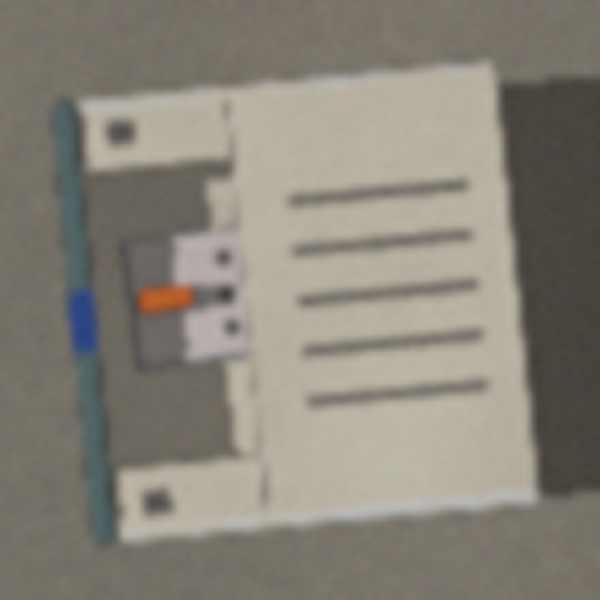

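View pics/c2.png

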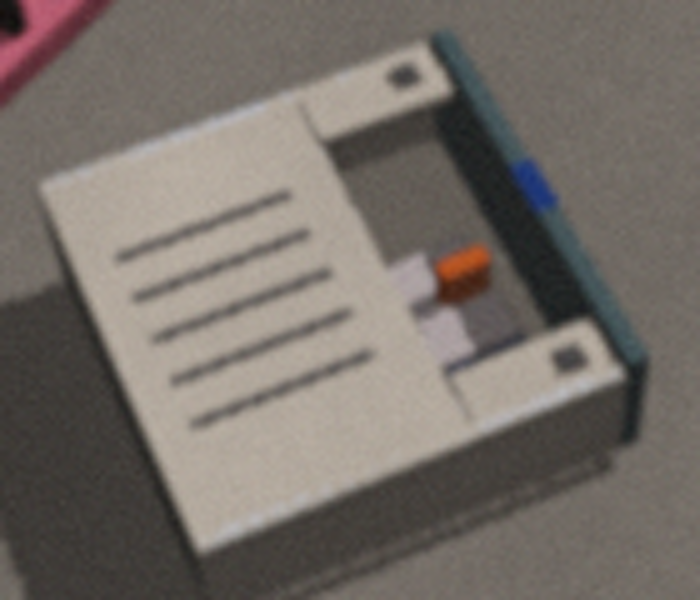

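```bash
cat > fit.py <<'E'
from h import *
from scipy.optimize import least_squares
it,isc=ctrl.camera_info("top"),ctrl.camera_info("scene")
c1=lambda u,v:(230+u/5.4545-.4,140+v/5.4545-.4); c2=lambda u,v:(165+u/5-.4,140+v/5-.4)
L=np.array([[105,110,90],[105,-110,90],[-105,110,90],[-105,-110,90.]])
ot=np.array([c1(495,65),c1(537,500),c1(80,100),c1(122,542)])
os=np.array([c2(203,552),c2(42,187),c2(625,375),c2(430,40)])
def T(q,P): return R.from_euler('z',q[2]).apply(P)+[q[0],q[1],0]
def go(f):
    r=least_squares(f,[480,-100,-1.5]); return r.x,r.fun
for nm,f in [("top",lambda q:(proj(it,T(q,L))-ot).ravel()),("scene",lambda q:(proj(isc,T(q,L))-os).ravel()),("both",lambda q:np.r_[(proj(it,T(q,L))-ot).ravel(),(proj(isc,T(q,L))-os).ravel()])]:
    q,r=go(f); print(nm,q.round(4),r.round(1))
print("flap_press",T(q,[[-117,0,79]]),"dir x",T([0,0,q[2]],[[1,0,0]]))
print("dot top pix z96", atz(it,*c1(83,323),94), "scene",atz(isc,*c2(535,187),94))
print("fin top",atz(it,*c1(165,299),71),"scene",atz(isc,*c2(463,262),71))
for p in (atz(it,*c1(165,299),71),atz(isc,*c2(463,262),71)): print("fin in cab",R.from_euler('z',-q[2]).apply(p-[q[0],q[1],0]).round(1))
E
python3 fit.py; python3 - <<'E'
from h import *
s=ctrl.read_state();print(R.from_quat(s["ee_rot"]).as_matrix().round(4))
i=ctrl.camera_info("wrist");r=R.from_quat(s["ee_rot"]);print(r.inv().apply(np.array(i["position"])-s["tcp_pos"]).round(1),(r.inv()*R.from_quat(i["orientation"])).as_matrix().round(2),i["fx"])
E
```

```text
top [ 536.5861 -198.5798   -1.4531] [ 0.4 -0.6  0.8  0.5 -0.5 -0.1 -0.7  0.2]
scene [ 539.4422 -195.3762   -1.4474] [-0.4  0.3 -0.8 -0.7  1.2 -0.  -0.   0. ]
both [ 538.021  -196.7107   -1.4498] [-0.4 -1.3  0.3 -0.2 -1.3 -0.5 -1.2 -0.3 -1.3 -0.1 -1.4 -1.1  0.4 -0.2
 -0.5 -0.2]
flap_press [[523.89491153 -80.56659605  79.        ]] dir x [[ 0.12073539 -0.99268473  0.        ]]
dot top pix z96 [522.58865684 -87.11610788  94.        ] scene [524.40058732 -85.40981116  94.        ]
fin top [ 536.58329836 -128.06580691   71.        ] scene [ 540.03146866 -127.20839144   71.        ]
fin in cab [-68.3   6.9  71. ]
fin in cab [-68.8  10.4  71. ]
[[-9.746e-01  2.239e-01 -6.000e-04]
 [ 2.239e-01  9.746e-01 -1.200e-03]
 [ 3.000e-04 -1.300e-03 -1.000e+00]]
[  81.2   -0.6 -181.2] [[-0.   -0.95 -0.32]
 [ 1.   -0.   -0.  ]
 [ 0.   -0.32  0.95]] 295.3690347244755
```

```bash
python3 -m crank '{"offset":[[-40,-37,0],[-40,-37,0],[-40,-37,0],[-40,-37,0],[-40,-37,0],[-40,-37,0],[-40,-37,0],[-40,-37,0]],"twist":[[0,0,0],[0,0,0],[0,0,0],[0,0,0],[0,0,0],[0,0,0],[0,0,0],[0,0,0]],"grip":[255,255,255,255,255,255,255,255]}'
python3 -m crank '{"offset":[[-40,-37,0],[-40,-37,0],[-40,-37,0],[-40,-37,0],[-35,-30,0]],"twist":[[0,0,0],[0,0,0],[0,0,0],[0,0,0],[0,0,0]],"grip":[255,255,255,255,255]}'
python3 -m crank '{"offset":[[0,0,0],[0,0,0],[0,0,0],[0,0,0],[0,0,0],[0,0,0],[0,0,0]],"twist":[[0,0,0.175],[0,0,0.175],[0,0,0.175],[0,0,0.175],[0,0,0.175],[0,0,0.175],[0,0,0.174]],"grip":[255,255,255,255,255,255,255]}'
cat > tgt.py <<'E'
import sys
from h import *
# target world xyz, tool-y angle deg -> offset in tool axes and twist z
s=ctrl.read_state(); r=R.from_quat(s["ee_rot"]); M=r.as_matrix()
a=[float(v) for v in sys.argv[1:]]
print("t",round(s["time_s"],2),"tcp",np.round(s["tcp_pos"],1),"yang",np.degrees(np.arctan2(M[1,1],M[0,1])).round(2),"zax",M[:,2].round(4),"F",np.round(s["contact_force"],1),"open",round(s["opening"],1),"grip",round(s["grip_force"],1),"j",np.round(s["joints"],2))
if a: print("offset",r.inv().apply(np.array(a[:3])-s["tcp_pos"]).round(1))
if len(a)>3: print("twistz",-np.radians((a[3]-np.degrees(np.arctan2(M[1,1],M[0,1]))+90)%180-90).round(4))
E
python3 tgt.py 519 -40 70 6.93
```

```text
time_s: 1.1
tcp_pos: [369.4, 174.3, 192.8]
ee_rot: [0.113, 0.994, 0.0, -0.0]
contact_force: [1.0, 1.4, 0.2]
opening: 0.1
grip_force: 0.0
time_s: 1.72
tcp_pos: [519.7, -43.1, 192.5]
ee_rot: [0.113, 0.994, 0.0, -0.0]
contact_force: [0.1, 0.1, 0.9]
opening: 0.2
grip_force: 0.0
time_s: 2.6
tcp_pos: [518.7, -41.2, 192.5]
ee_rot: [0.665, 0.747, -0.0, -0.0]
contact_force: [0.3, 0.5, 0.1]
opening: 0.3
grip_force: 0.0
t 2.6 tcp [518.7 -41.2 192.5] yang 6.6 zax [-8.e-04  2.e-04 -1.e+00] F [0.3 0.5 0.1] open 0.3 grip 0.0 j [-0.31  0.33  1.38 -0.    1.43 -0.42]
offset [  1.1   0.5 122.5]
twistz -0.0057
```

```bash
python3 -m crank '{"offset":[[0,0,40],[0,0,40],[0,0,39],[-10,0,0],[-8,0,0],[0,0,0]],"twist":[[0,0,-0.006],[0,0,0],[0,0,0],[0,0,0],[0,0,0],[0,0,0]],"grip":[255,255,255,255,255,255]}'
python3 -m crank '{"offset":[[-3,0,0],[-3,0,0],[-2,0,0],[0,0,0]],"twist":[[0,0,0],[0,0,0],[0,0,0],[0,0,0]],"grip":[255,255,255,255]}'
python3 tgt.py 524 -80.6 79
```

```text
time_s: 3.35
tcp_pos: [522.2, -60.2, 75.4]
ee_rot: [0.661, 0.75, 0.001, 0.001]
contact_force: [0.1, 0.4, 0.7]
opening: 0.1
grip_force: 0.0
time_s: 3.85
tcp_pos: [522.3, -67.1, 73.9]
ee_rot: [0.661, 0.751, -0.0, 0.0]
contact_force: [-0.4, 0.1, 0.6]
opening: 0.5
grip_force: 0.0
t 3.85 tcp [522.3 -67.1  73.9] yang 7.27 zax [ 0. -0. -1.] F [-0.4  0.1  0.6] open 0.5 grip 0.0 j [-0.35  0.46  1.55 -0.    1.14 -0.48]
offset [-13.6   0.   -5.1]
```

```bash
python3 -m crank '{"offset":[[-2,0,0],[-2,0,0],[0,0,0]],"twist":[[0,0,0],[0,0,0],[0,0,0]],"grip":[255,255,255]}'
python3 -m crank '{"offset":[[-2,0,0],[-1,0,0],[0,0,0]],"twist":[[0,0,0],[0,0,0],[0,0,0]],"grip":[255,255,255]}'
```

```text
time_s: 4.22
tcp_pos: [522.8, -71.2, 73.8]
ee_rot: [0.661, 0.75, -0.0, 0.0]
contact_force: [-0.9, 0.5, 0.2]
opening: 0.0
grip_force: 0.0
time_s: 4.6
tcp_pos: [523.1, -74.1, 73.8]
ee_rot: [0.661, 0.75, -0.0, -0.0]
contact_force: [0.1, -0.5, -0.3]
opening: 0.1
grip_force: 0.0
```

```bash
python3 -m crank '{"offset":[[-2,0,0],[-2,0,0],[0,0,0]],"twist":[[0,0,0],[0,0,0],[0,0,0]],"grip":[255,255,255]}'
python3 -m crank '{"offset":[[-1.5,0,0],[-1.5,0,0],[0,0,0]],"twist":[[0,0,0],[0,0,0],[0,0,0]],"grip":[255,255,255]}'
```

```text
time_s: 4.97
tcp_pos: [523.6, -78.1, 73.8]
ee_rot: [0.661, 0.75, -0.0, 0.0]
contact_force: [0.6, -0.7, 0.5]
opening: 0.1
grip_force: 0.0
time_s: 5.35
tcp_pos: [524.0, -81.0, 73.8]
ee_rot: [0.661, 0.751, -0.0, -0.0]
contact_force: [-0.4, 0.1, -0.9]
opening: -0.4
grip_force: 0.0
```

```bash
python3 -m crank '{"offset":[[-1.5,0,0],[0,0,0]],"twist":[[0,0,0],[0,0,0]],"grip":[255,255]}'
python3 - <<'E'
from h import *
i,im=snap("wrist","pics/w1s.png"); cv2.imwrite("pics/w1.png",cv2.resize(im[:,:,::-1],(640,480),interpolation=2))
i,im=snap("scene","pics/s1s.png"); cv2.imwrite("pics/s1.png",cv2.resize(im[100:270,165:355,::-1],(670,600),interpolation=2))
a=np.vstack([cv2.resize(cv2.imread("pics/w1.png"),(400,300)),]); b=cv2.resize(cv2.imread("pics/s1.png"),(400,358))
cv2.imwrite("pics/m1.png",np.hstack([cv2.copyMakeBorder(a,0,58,0,0,0),b]))
E
```

```text
time_s: 5.6
tcp_pos: [524.2, -82.5, 73.8]
ee_rot: [0.661, 0.751, 0.0, 0.0]
contact_force: [0.0, 0.1, -0.3]
opening: -0.1
grip_force: 0.0
```

View pics/m1.png

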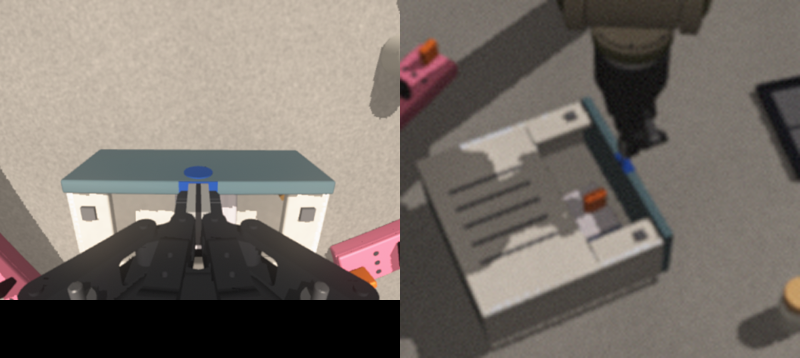

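The wrist view shows the fingertips at (198,185), level with the flap's top edge, and the dot at (198,172). I'll project my model into this picture to see which part is off.

```bash
python3 - <<'E'
from h import *
i=ctrl.camera_info("wrist"); s=ctrl.read_state(); k=400/512
q=[538,-197,-1.4498]
T=lambda P:R.from_euler('z',q[2]).apply(P)+[q[0],q[1],0]
print("tcp",proj(i,s["tcp_pos"])*k)
P=np.array([[-117,109,96],[-117,-109,96],[-105,109,96],[-105,-109,96],[-117,109,16],[-117,0,79],[-117,0,96.],[-105,0,96]])
print((proj(i,T(P))*k).round(1)); print(i["position"])
E
```

```text
tcp [[198.09153886 171.25384707]]
[[336.8 181.1]
 [ 58.8 179.7]
 [333.8 194.6]
 [ 61.7 193.2]
 [296.5 148.8]
 [198.  172.1]
 [198.  181.2]
 [197.9 195.1]]
[513.96274325  -2.28597076 255.03739422]
```

```bash
python3 - <<'E'
import cv2
a=cv2.imread("pics/w1s.png"); cv2.imwrite("pics/w1c.png",cv2.resize(a[190:300,180:330],(800,587),interpolation=2))
E
```

```text
(no output)
```

View pics/w1c.png

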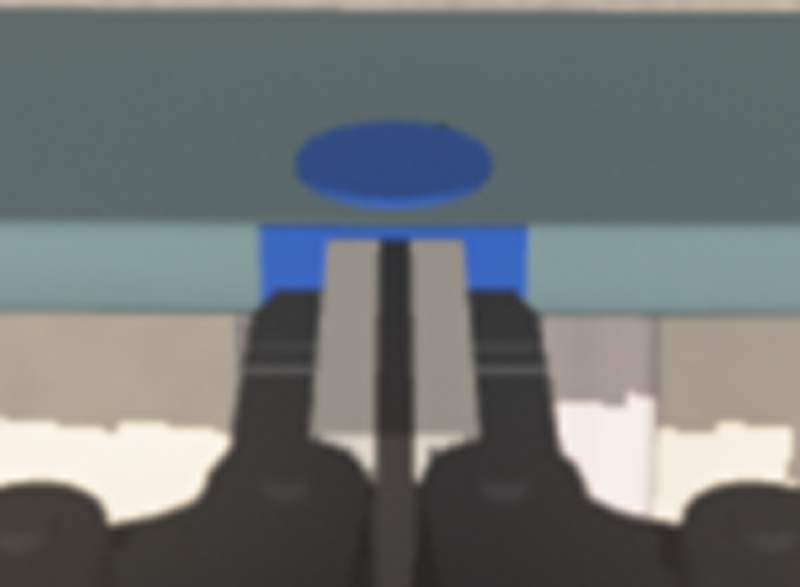

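```bash
python3 - <<'E'
from h import *
i=ctrl.camera_info("scene"); s=ctrl.read_state(); w=ctrl.camera_info("wrist")
t=np.array(s["tcp_pos"]); o=np.array([-.1207,.9927,0])
a=cv2.imread("pics/s1s.png"); x0,y0,k=270,110,8
c=cv2.resize(a[y0:y0+75,x0:x0+100],None,fx=k,fy=k,interpolation=2)
for p,col in [(t,(0,255,0)),(t+[0,0,20],(0,255,255)),(t+[0,0,40],(0,0,255)),(t+[0,0,100],(255,0,255)),([523.9,-80.6,79],(255,255,255)),([523.9,-80.6,96],(255,255,0))]:
    u=proj(i,np.array(p))[0]; cv2.circle(c,(int((u[0]-x0+.5)*k),int((u[1]-y0+.5)*k)),4,col,-1); print(p,u.round(1))
cv2.imwrite("pics/s1c.png",c)
E
```

```text
[524.17961204 -82.40941485  73.82064109] [272.6 181.5]
[524.17961204 -82.40941485  93.82064109] [272.7 176.7]
[524.17961204 -82.40941485 113.82064109] [272.9 171.7]
[524.17961204 -82.40941485 173.82064109] [273.5 155.7]
[523.9, -80.6, 79] [273.3 180. ]
[523.9, -80.6, 96] [273.4 175.8]
```

View pics/s1c.png

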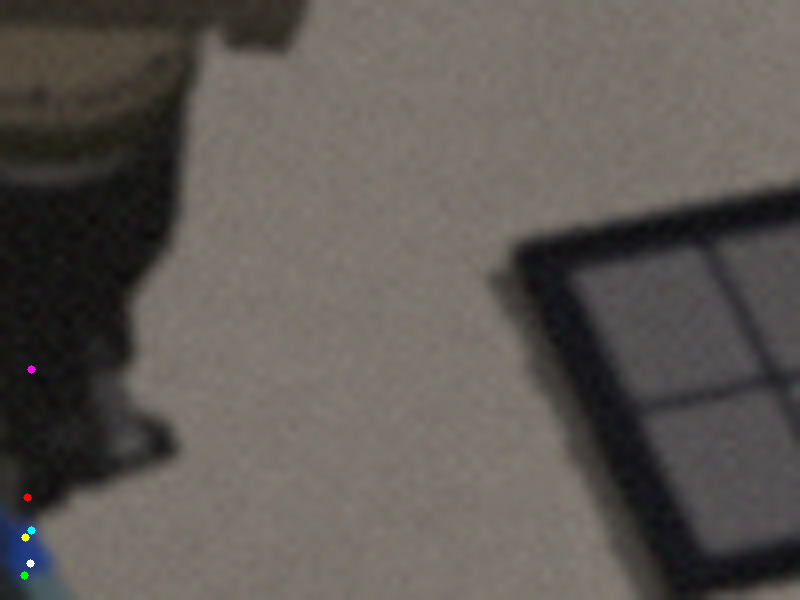

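The fingertips stand about 35 mm above the reported TCP and are just over the flap's top edge, which explains why there was no contact. I'll measure the offset in the wrist picture.

```bash
python3 - <<'E'
from h import *
i=ctrl.camera_info("wrist"); s=ctrl.read_state(); r=R.from_quat(s["ee_rot"])
d=r.inv().apply(ray(i,254,235)); p=r.inv().apply(np.array(i["position"])-s["tcp_pos"])
for x in (11,5,0,-11): print("tip z in tool if at tool x",x,(p+d*(x-p[0])/d[0]).round(1))
d1=r.inv().apply(ray(i,180+327/5.333,235)); d2=r.inv().apply(ray(i,180+465/5.333,235))
for x in (11,0): print("pads outer width",((p+d2*(x-p[0])/d2[0])-(p+d1*(x-p[0])/d1[0])).round(1))
print(s["moment"],s["time_s"])
E
```

```text
tip z in tool if at tool x 11 [ 11.    0.2 -44.6]
tip z in tool if at tool x 5 [  5.    0.2 -32.8]
tip z in tool if at tool x 0 [  0.    0.3 -23. ]
tip z in tool if at tool x -11 [-11.    0.3  -1.5]
pads outer width [ 0.  13.3 -0. ]
pads outer width [ 0.  15.4 -0. ]
[-0.02675662 -0.0340492   0.014796  ] 5.7
```

```bash
for k in 1; do python3 -m crank '{"offset":[[0,0,2],[0,0,2]],"twist":[[0,0,0],[0,0,0]],"grip":[255,255]}'; python3 -m crank '{"offset":[[0,0,1.5],[0,0,0]],"twist":[[0,0,0],[0,0,0]],"grip":[255,255]}';  done
```

```text
time_s: 5.95
tcp_pos: [524.2, -82.4, 69.6]
ee_rot: [0.661, 0.751, -0.0, -0.0]
contact_force: [0.4, 0.2, -0.8]
opening: 0.0
grip_force: 0.0
time_s: 6.2
tcp_pos: [524.1, -82.4, 68.2]
ee_rot: [0.661, 0.751, -0.0, -0.0]
contact_force: [0.9, 1.0, -0.3]
opening: -0.0
grip_force: 0.0
```

```bash
python3 -m crank '{"offset":[[0,0,1.5],[0,0,0]],"twist":[[0,0,0],[0,0,0]],"grip":[255,255]}'; python3 -m crank '{"offset":[[0,0,1.5],[0,0,0]],"twist":[[0,0,0],[0,0,0]],"grip":[255,255]}'
python3 - <<'E'
from h import *
i,im=snap("wrist","pics/w2s.png")
a=cv2.cvtColor(im,cv2.COLOR_RGB2HSV)
for c in (248,254,260): print(c,[tuple(int(v) for v in im[y,c]) for y in range(222,244,2)])
E
```

```text
time_s: 6.45
tcp_pos: [524.1, -82.4, 66.8]
ee_rot: [0.661, 0.751, -0.0, -0.0]
contact_force: [0.3, 0.8, 0.6]
opening: 0.1
grip_force: 0.0
time_s: 6.7
tcp_pos: [524.1, -82.4, 65.2]
ee_rot: [0.661, 0.751, -0.0, -0.0]
contact_force: [-0.7, 0.4, -0.2]
opening: 0.2
grip_force: 0.0
248 [(51, 78, 132), (51, 77, 132), (51, 76, 132), (50, 76, 132), (49, 76, 132), (49, 78, 136), (88, 107, 155), (152, 147, 137), (152, 148, 139), (152, 148, 139), (152, 147, 139)]
254 [(51, 77, 132), (51, 77, 132), (50, 77, 132), (50, 77, 132), (49, 76, 132), (49, 75, 132), (52, 79, 137), (51, 50, 51), (51, 50, 51), (50, 50, 51), (49, 50, 51)]
260 [(51, 77, 132), (50, 77, 132), (51, 77, 132), (49, 76, 132), (50, 76, 132), (50, 78, 137), (87, 106, 154), (151, 146, 137), (152, 147, 139), (151, 147, 138), (151, 147, 138)]
```

```bash
for k in 1; do python3 -m crank '{"offset":[[0,0,1.5],[0,0,0]],"twist":[[0,0,0],[0,0,0]],"grip":[255,255]}'; python3 -m crank '{"offset":[[0,0,1.5],[0,0,0]],"twist":[[0,0,0],[0,0,0]],"grip":[255,255]}'; python3 -m crank '{"offset":[[0,0,1.5],[0,0,0]],"twist":[[0,0,0],[0,0,0]],"grip":[255,255]}'; done | grep -E "tcp|contact"
```

```text
tcp_pos: [524.1, -82.4, 63.7]
contact_force: [0.3, -0.1, 0.8]
tcp_pos: [524.1, -82.4, 62.2]
contact_force: [0.8, 0.3, -0.4]
tcp_pos: [524.1, -82.4, 60.7]
contact_force: [-0.1, 0.3, -0.1]
```

```bash
python3 - <<'E'
from h import *
i,im=snap("scene","pics/s2s.png"); t,tm=snap("wrist","pics/w3s.png")
s=ctrl.read_state(); p=np.array(s["tcp_pos"]); print(proj(i,p),proj(t,p))
a=cv2.resize(im[130:210,235:315,::-1],(400,400),interpolation=2); b=cv2.resize(tm[180:310,190:320,::-1],(400,400),interpolation=2)
cv2.imwrite("pics/m2.png",np.hstack([a,b]))
E
```

```text
[[272.46923145 184.54009188]] [[253.61737972 219.28574488]]
```

View pics/m2.png

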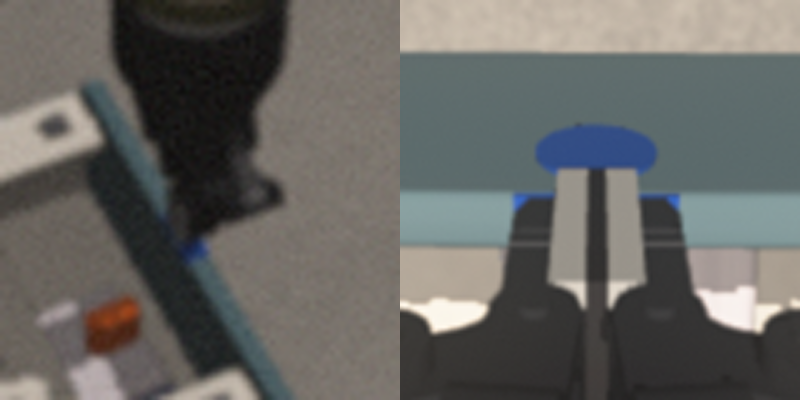

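Now the fingertip shows in front of the flap's outer face, at pixel (276,177) in the scene and (254,235) in the wrist picture. I'll triangulate it.

```bash
python3 - <<'E'
from h import *
i,t=ctrl.camera_info("scene"),ctrl.camera_info("wrist"); s=ctrl.read_state(); r=R.from_quat(s["ee_rot"])
for a in ((276,177),(273,178),(278,175),(276,180)):
  p1,d1=np.array(i["position"]),ray(i,*a); p2,d2=np.array(t["position"]),ray(t,254,235)
  A=np.c_[d1,-d2]; k=np.linalg.lstsq(A,p2-p1,rcond=None)[0]
  m1,m2=p1+k[0]*d1,p2+k[1]*d2; print(a,m1.round(1),m2.round(1),"tool",r.inv().apply(m2-s["tcp_pos"]).round(1))
q=[538,-197,-1.4498]
for P in ([-117,0,79],[-117,0,96],[-105,0,96]): print(P,proj(t,R.from_euler('z',q[2]).apply(P)+[q[0],q[1],0]).round(1),proj(i,R.from_euler('z',q[2]).apply(P)+[q[0],q[1],0]).round(1))
E
```

```text
(276, 177) [526.6 -74.9  92.3] [523.8 -77.5  93.4] tool [  4.9   0.2 -32.6]
(273, 178) [523.6 -81.4  87.2] [524.2 -80.8  86.9] tool [  1.6   0.2 -26.1]
(278, 175) [527.1 -70.2  99.1] [523.3 -73.8 100.7] tool [  8.6   0.2 -39.9]
(276, 180) [529.7 -75.8  84.4] [524.3 -81.   86.6] tool [  1.4   0.2 -25.8]
[-117, 0, 79] [[253.4 229. ]] [[273.2 180. ]]
[-117, 0, 96] [[253.4 242.5]] [[273.3 175.9]]
[-105, 0, 96] [[253.2 261.2]] [[268.8 177.6]]
```

```bash
for k in 1; do python3 -m crank '{"offset":[[0,0,2],[0,0,0]],"twist":[[0,0,0],[0,0,0]],"grip":[255,255]}'; python3 -m crank '{"offset":[[0,0,1.5],[0,0,0]],"twist":[[0,0,0],[0,0,0]],"grip":[255,255]}'; python3 -m crank '{"offset":[[0,0,1],[0,0,0]],"twist":[[0,0,0],[0,0,0]],"grip":[255,255]}'; done | grep -E "tcp|contact"
```

```text
tcp_pos: [524.1, -82.4, 58.6]
contact_force: [-0.4, 0.6, -0.0]
tcp_pos: [524.3, -82.4, 57.5]
contact_force: [-1.1, 0.1, 2.6]
tcp_pos: [524.4, -82.5, 57.4]
contact_force: [-3.2, 0.9, 12.2]
```

The fingertips touched the flap's top (z 96) with the reported TCP at z 57.7, so the real tips sit 38 mm behind the reported TCP. I'll back off, lower accordingly and press.

```bash
python3 -m crank '{"offset":[[0,0,-8],[35,0,0],[0,0,0],[0,0,33],[-10,0,0],[0,0,0]],"twist":[[0,0,0],[0,0,0],[0,0,0],[0,0,0],[0,0,0],[0,0,0]],"grip":[255,255,255,255,255,255]}'
 python3 -m crank '{"offset":[[-5,0,0],[0,0,0]],"twist":[[0,0,0],[0,0,0]],"grip":[255,255]}' | grep -E "tcp|contact"
 python3 -m crank '{"offset":[[-3,0,0],[0,0,0]],"twist":[[0,0,0],[0,0,0]],"grip":[255,255]}' | grep -E "tcp|contact"
```

```text
time_s: 9.1
tcp_pos: [521.8, -59.0, 32.1]
ee_rot: [0.661, 0.75, 0.0, 0.001]
contact_force: [-0.3, -0.6, 0.7]
opening: -0.3
grip_force: 0.0
tcp_pos: [522.1, -63.1, 32.0]
contact_force: [-0.3, 0.1, -0.5]
tcp_pos: [522.1, -65.7, 31.4]
contact_force: [-0.6, 0.3, -0.4]
```

```bash
for k in 1 ; do python3 -m crank '{"offset":[[-2,0,0],[0,0,0]],"twist":[[0,0,0],[0,0,0]],"grip":[255,255]}'; python3 -m crank '{"offset":[[-2,0,0],[0,0,0]],"twist":[[0,0,0],[0,0,0]],"grip":[255,255]}' ;python3 -m crank '{"offset":[[-2,0,0],[0,0,0]],"twist":[[0,0,0],[0,0,0]],"grip":[255,255]}' ; done | grep -E "tcp|contact"
```

```text
tcp_pos: [522.3, -67.6, 31.3]
contact_force: [0.6, -0.4, -0.1]
tcp_pos: [522.5, -69.5, 31.3]
contact_force: [0.2, 0.4, -0.2]
tcp_pos: [522.7, -71.1, 31.5]
contact_force: [-0.6, 5.3, 4.5]
```

```bash
for k in 1 ; do python3 -m crank '{"offset":[[-2,0,0],[0,0,0]],"twist":[[0,0,0],[0,0,0]],"grip":[255,255]}'; python3 -m crank '{"offset":[[-1.5,0,0],[0,0,0]],"twist":[[0,0,0],[0,0,0]],"grip":[255,255]}' ;python3 -m crank '{"offset":[[-1.5,0,0],[0,0,0]],"twist":[[0,0,0],[0,0,0]],"grip":[255,255]}' ; done | grep -E "tcp|contact"
```

```text
tcp_pos: [523.0, -73.2, 31.6]
contact_force: [-0.8, 5.4, 4.2]
tcp_pos: [523.2, -74.5, 31.6]
contact_force: [-1.6, 5.3, 4.8]
tcp_pos: [523.3, -75.4, 31.7]
contact_force: [-1.6, 8.8, 7.1]
```

```bash
python3 -m crank '{"offset":[[-0.7,0,0],[0,0,0],[40,0,0],[60,0,-30],[0,0,-50],[0,0,0],[0,0,0],[0,0,0]],"twist":[[0,0,0],[0,0,0],[0,0,0],[0,0,0],[0,0,0],[0,0,0],[0,0,0],[0,0,0]],"grip":[255,255,255,255,255,255,255,255]}'
python3 - <<'E'
from h import *
i,im=snap("scene","pics/s3s.png"); a=im[100:280,150:330,::-1]
t,tm=snap("top","pics/t3s.png"); b=tm[130:260,200:350,::-1]
cv2.imwrite("pics/m3.png",np.hstack([cv2.resize(a,(400,400)),cv2.resize(b,(400,347))[:347] if 0 else cv2.resize(b,(400,400))]))
E
```

```text
time_s: 12.1
tcp_pos: [510.8, 17.6, 108.0]
ee_rot: [0.661, 0.75, -0.001, -0.001]
contact_force: [0.5, 0.1, 1.1]
opening: 0.4
grip_force: 0.0
```

View pics/m3.png

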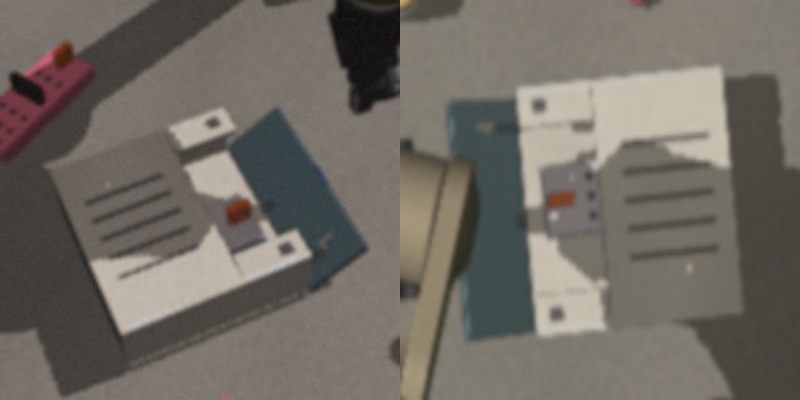

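The flap is swinging down and the path is clear. The fin stands in the notch at (238,210) in the left half. Next I'll go above the fin and locate it by colour in the wrist camera.

```bash
python3 tgt.py 538.3 -127.6 90 6.93; python3 -m crank '{"offset":[[-45,10,0],[-50,0,0],[-50,0,9],[0,0,9],[0,0,0]],"twist":[[0,0,0],[0,0,0],[0,0,0],[0,0,0],[0,0,0]],"grip":[120,120,120,120,120]}'
cat > fin.py <<'E'
from h import *
import sys
i,im=snap("wrist",sys.argv[1]); s=ctrl.read_state()
h=cv2.cvtColor(im,cv2.COLOR_RGB2HSV); m=cv2.inRange(h,(3,150,90),(16,255,255))
n,l,st,ce=cv2.connectedComponentsWithStats(m)
for k in range(1,n):
    if st[k,4]>60: print("orange",st[k],ce[k].round(1),"at z56.5",atz(i,*ce[k],56.5).round(1),"z71",atz(i,*ce[k],71).round(1))
E
python3 fin.py pics/w4.png; python3 tgt.py 538.3 -127.6 90 6.93
```

```text
t 12.2 tcp [511.   17.7 108.3] yang 7.24 zax [-1.9e-03  3.0e-04 -1.0e+00] F [0.4 0.8 0.2] open -0.1 grip 0.0 j [-0.2   0.4   1.54 -0.    1.21 -0.32]
offset [-147.6    8.8   18.2]
twistz 0.0055
time_s: 12.82
tcp_pos: [538.9, -124.1, 90.1]
ee_rot: [0.661, 0.75, -0.0, -0.001]
contact_force: [-1.1, 0.7, -0.3]
opening: 45.4
grip_force: 0.0
orange [245 187  15  42 558] [252.5 207.9] at z56.5 [ 538.7 -129.4   56.5] z71 [ 538.1 -123.7   71. ]
orange [436 300  41  32 815] [455.8 315.2] at z56.5 [ 742.7 -214.    56.5] z71 [ 728.3 -202.5   71. ]
t 12.88 tcp [ 539.2 -123.7   90.8] yang 7.31 zax [-1.4e-03  8.0e-04 -1.0e+00] F [-0.2  0.1 -0.3] open 45.5 grip 0.0 j [-0.44  0.48  1.45  0.    1.21 -0.57]
offset [-3.7 -1.4  0.8]
twistz 0.0066
```

```bash
python3 -m crank '{"offset":[[-3.7,-0.9,24],[0,0,24],[0,0,20],[0,0,0]],"twist":[[0,0,0.006],[0,0,0],[0,0,0],[0,0,0]],"grip":[120,120,120,120]}'
python3 -m crank '{"offset":[[0,0,6],[0,0,4],[0,0,3],[0,0,0]],"twist":[[0,0,0],[0,0,0],[0,0,0],[0,0,0]],"grip":[120,120,120,120]}'
python3 fin.py pics/w5.png
```

```text
time_s: 13.38
tcp_pos: [538.7, -127.0, 22.6]
ee_rot: [0.662, 0.749, -0.0, -0.001]
contact_force: [-0.3, -0.5, 0.0]
opening: 45.5
grip_force: 0.0
time_s: 13.88
tcp_pos: [539.2, -128.4, 10.3]
ee_rot: [0.663, 0.749, -0.0, -0.0]
contact_force: [-0.3, 0.4, -1.0]
opening: 45.5
grip_force: 0.0
orange [ 240  223   24   70 1489] [252.1 258.1] at z56.5 [ 538.6 -130.1   56.5] z71 [ 537.6 -121.3   71. ]
orange [489 357  23  27 375] [503.2 370.1] at z56.5 [ 719.2 -200.5   56.5] z71 [ 698.8 -184.1   71. ]
```

```bash
python3 -m crank '{"offset":[[0,0,0],[0,0,0],[0,0,0],[0,0,0],[0,0,0]],"twist":[[0,0,0],[0,0,0],[0,0,0],[0,0,0],[0,0,0]],"grip":[255,255,255,255,255]}'
```

```text
time_s: 14.55
tcp_pos: [539.5, -128.5, 10.6]
ee_rot: [0.663, 0.749, 0.0, 0.0]
contact_force: [-0.2, 0.0, 4.8]
opening: 11.0
grip_force: 59.5
```

```bash
python3 -m crank '{"offset":[[5,0,0],[8,0,0],[8,0,0],[8,0,0],[0,0,0]],"twist":[[0,0,0],[0,0,0],[0,0,0],[0,0,0],[0,0,0]],"grip":[255,255,255,255,255]}'
python3 tgt.py 524.7 -18.4 11
```

```text
time_s: 15.18
tcp_pos: [536.0, -99.3, 10.6]
ee_rot: [0.663, 0.749, 0.0, 0.0]
contact_force: [-0.1, 0.8, 6.1]
opening: 10.6
grip_force: 59.9
t 15.18 tcp [536.  -99.3  10.6] yang 6.96 zax [ 8.e-04 -1.e-04 -1.e+00] F [-0.1  0.8  6.1] open 10.6 grip 59.9 j [-0.4   0.57  1.56  0.    1.   -0.52]
offset [81.7 -1.4 -0.4]
```

```bash
python3 -m crank '{"offset":[[8,0,0],[12,0,0],[12,0,0],[12,0,0],[12,0,0],[12,0,0],[12,0,0],[0,0,0]],"twist":[[0,0,0],[0,0,0],[0,0,0],[0,0,0],[0,0,0],[0,0,0],[0,0,0],[0,0,0]],"grip":[255,255,255,255,255,255,255,255]}'; python3 fin.py pics/w6.png
```

```text
time_s: 16.18
tcp_pos: [525.5, -18.3, 10.3]
ee_rot: [0.663, 0.749, 0.0, -0.001]
contact_force: [-1.1, 6.3, 7.2]
opening: 10.6
grip_force: 59.9
orange [ 241  223   25   70 1569] [253.4 257.8] at z56.5 [525.6 -19.9  56.5] z71 [524.6 -11.1  71. ]
```

```bash
python3 -m crank '{"offset":[[0,0,0],[0,0,0],[0,0,0],[0,0,0],[0,0,-25],[0,0,-40],[0,0,-40],[0,0,0]],"twist":[[0,0,0],[0,0,0],[0,0,0],[0,0,0],[0,0,0],[0,0,0],[0,0,0],[0,0,0]],"grip":[120,120,120,120,120,120,120,120]}'
python3 - <<'E'
from h import *
i,im=snap("wrist","pics/w7.png")
o=cv2.inRange(cv2.cvtColor(im,cv2.COLOR_RGB2HSV),(3,150,90),(16,255,255))
n,l,st,ce=cv2.connectedComponentsWithStats(o)
for k in range(1,n):
    if st[k,4]>60: print(st[k],ce[k].round(1),atz(i,*ce[k],56.5).round(1),atz(i,*ce[k],71).round(1))
cv2.imwrite("pics/w7b.png",cv2.resize(im[:,:,::-1],(800,600),interpolation=2))
print("pred bar top corners",(proj(i,[[533.3-25,-86-3,71],[533.3+25,-86+3,71],[533.3,-86,71]])*1.5625).round(0)); print(proj(i,[[525,-18.5,71],[525,-18.5,42]])*1.5625)
E
```

```text
time_s: 17.23
tcp_pos: [527.4, -20.5, 117.9]
ee_rot: [0.663, 0.749, 0.001, 0.003]
contact_force: [0.1, -0.1, -1.2]
opening: 45.3
grip_force: 0.0
[245 169  13  38 457] [250.9 187.8] [525.3 -18.7  56.5] [524.8 -14.   71. ]
[  0 333   8  17  77] [  2.3 341. ] [ 263.2 -236.2   56.5] [ 278.4 -218.4   71. ]
pred bar top corners [[348. 414.]
 [436. 414.]
 [392. 414.]]
[[391.49553262 301.61148441]
 [391.70016756 285.32485684]]
```

View pics/w7b.png

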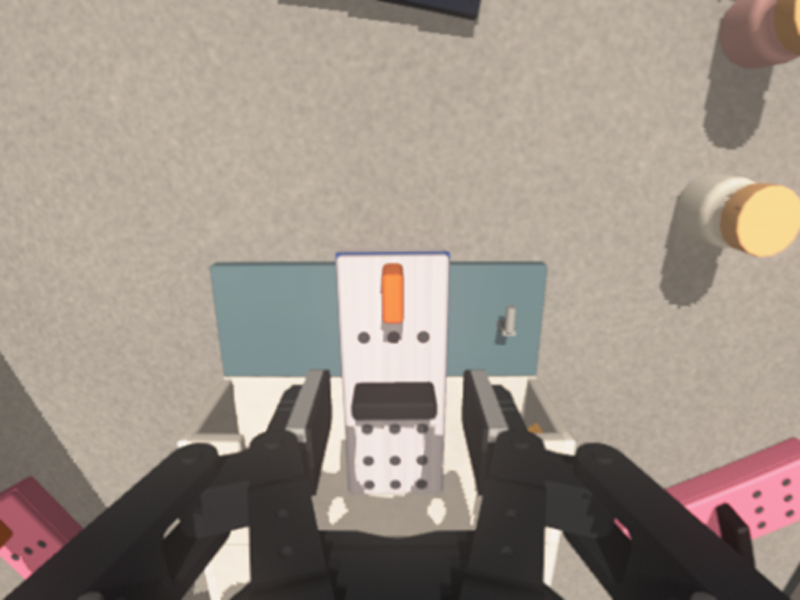

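The cassette lies on the lowered flap with its bar clear of the roof. The bar spans (353–436, 383–420) in this picture, and I'll check the prediction against that span.

```bash
python3 - <<'E'
from h import *
i=ctrl.camera_info("wrist"); u=np.array([.1207,-.9927,0]); v=np.array([.9927,.1207,0])
b=np.array([533.3,-86,0])
print(proj(i,[b-6*u+[0,0,42],b-6*u+[0,0,71],b+6*u+[0,0,71],b-6*u-25*v+[0,0,71],b-6*u+25*v+[0,0,71]])*1.5625)
for r in (383,): print(atz(i,394/1.5625,r/1.5625,42))
for r in (420,): print(atz(i,394/1.5625,r/1.5625,71))
E
python3 tgt.py 533.3 -86 118
```

```text
[[394.24161271 382.24756223]
 [394.14535    407.4015713 ]
 [394.18616832 425.51749003]
 [349.83445789 407.38959758]
 [438.44912801 407.27343365]]
[532.48924858 -80.58732114  42.        ]
[533.47958437 -88.29745802  71.        ]
t 17.27 tcp [526.4 -20.3 116. ] yang 6.93 zax [ 2.e-03 -5.e-04 -1.e+00] F [ 0.4  1.3 -0.3] open 45.2 grip 0.0 j [-0.26  0.41  1.49  0.    1.24 -0.38]
offset [-66.1  -1.1  -2. ]
```

```bash
python3 -m crank '{"offset":[[-35,-1,0],[-30,0,0],[0,0,0],[0,0,0],[0,0,0],[0,0,0],[0,0,0],[0,0,0]],"twist":[[0,0,0],[0,0,0],[0,0,0.175],[0,0,0.175],[0,0,0.175],[0,0,0.175],[0,0,0.175],[0,0,0.175]],"grip":[120,120,120,120,120,120,120,120]}'
python3 -m crank '{"offset":[[0,0,0],[0,0,0],[0,0,0],[0,0,0]],"twist":[[0,0,0.175],[0,0,0.175],[0,0,0.170],[0,0,0]],"grip":[120,120,120,120]}'
python3 tgt.py 533.2 -85 10 -83.07
```

```text
time_s: 18.27
tcp_pos: [532.2, -84.6, 113.6]
ee_rot: [0.95, 0.313, -0.001, -0.001]
contact_force: [0.0, 0.0, 1.3]
opening: 45.4
grip_force: 0.0
time_s: 18.77
tcp_pos: [532.3, -84.6, 114.0]
ee_rot: [0.998, 0.062, -0.001, -0.001]
contact_force: [-0.4, 0.4, 0.0]
opening: 45.5
grip_force: 0.0
t 18.77 tcp [532.3 -84.6 114. ] yang -82.94 zax [-2.3e-03  9.0e-04 -1.0e+00] F [-0.4  0.4  0. ] open 45.5 grip 0.0 j [-0.38  0.43  1.45  0.    1.26  1.07]
offset [  1.1   0.6 104. ]
twistz 0.0023
```

```bash
python3 -m crank '{"offset":[[1,0.6,30],[0,0,30],[0,0,28],[0,0,9],[0,0,5],[0,0,0]],"twist":[[0,0,0],[0,0,0],[0,0,0],[0,0,0],[0,0,0],[0,0,0]],"grip":[120,120,120,120,120,120]}'
python3 -m crank '{"offset":[[0,0,0],[0,0,0],[0,0,0],[0,0,0],[0,0,0]],"twist":[[0,0,0],[0,0,0],[0,0,0],[0,0,0],[0,0,0]],"grip":[255,255,255,255,255]}'
```

```text
time_s: 19.52
tcp_pos: [534.3, -85.4, 13.7]
ee_rot: [0.998, 0.061, 0.0, 0.0]
contact_force: [0.2, 0.6, -0.0]
opening: 44.7
grip_force: 0.0
time_s: 20.15
tcp_pos: [534.3, -85.3, 14.0]
ee_rot: [0.998, 0.061, 0.001, 0.0]
contact_force: [-1.3, 1.3, 6.3]
opening: 10.6
grip_force: 60.6
```

```bash
python3 -m crank '{"offset":[[0,0,-4],[0,0,-6],[0,-10,0],[0,-15,0],[0,-10,-10],[0,0,-20],[0,0,0]],"twist":[[0,0,0],[0,0,0],[0,0,0],[0,0,0],[0,0,0],[0,0,0],[0,0,0]],"grip":[255,255,255,255,255,255,255]}'; python3 tgt.py 482.5 258.5 100 -93.05
```

```text
time_s: 21.02
tcp_pos: [530.6, -50.2, 54.8]
ee_rot: [0.998, 0.061, 0.002, 0.001]
contact_force: [-0.2, 0.0, -4.9]
opening: 10.6
grip_force: 59.3
t 21.02 tcp [530.6 -50.2  54.8] yang -82.97 zax [ 0.0032 -0.0011 -1.    ] F [-0.2  0.  -4.9] open 10.6 grip 59.3 j [-0.32  0.49  1.55 -0.    1.09  1.13]
offset [  -9.9 -312.2  -45.7]
twistz 0.1759
```

```bash
python3 -m crank '{"offset":[[-1,-10,0],[-1,-20,0],[-1,-30,0],[-1,-35,0],[-1,-35,0],[-1,-35,0],[-1,-35,0],[-1,-35,0]],"twist":[[0,0,0],[0,0,0],[0,0,0],[0,0,0],[0,0,0],[0,0,0],[0,0,0],[0,0,0]],"grip":[255,255,255,255,255,255,255,255]}'
python3 -m crank '{"offset":[[-1,-32,0],[-1,-25,0],[0,-15,0],[0,-5,0],[0,0,0],[0,0,0],[0,0,0],[0,0,0]],"twist":[[0,0,0],[0,0,0],[0,0,0],[0,0,0],[0,0,0.06],[0,0,0.06],[0,0,0.056],[0,0,0]],"grip":[255,255,255,255,255,255,255,255]}'; python3 tgt.py 482.5 258.5 10 -93.05
python3 - <<'E'
from h import *
s=ctrl.read_state();print(np.round(s["moment"],2))
i,im=snap("wrist","pics/w8.png")
# tray corners predicted in the wrist view vs navy pixels
i2,t=snap("top","pics/t8.png")
h=cv2.cvtColor(cv2.imread("pics/top0.png"),cv2.COLOR_BGR2HSV); 
m=cv2.inRange(cv2.imread("pics/top0.png")[170:250,70:180],(0,0,0),(45,35,30)); n,l,st,ce=cv2.connectedComponentsWithStats(m); k=1+st[1:,4].argmax()
pts=np.argwhere(l==k)[:,::-1]; r=cv2.minAreaRect(pts.astype(np.float32)); print(st[k],r)
for c in cv2.boxPoints(r): print(atz(i2,c[0]+70,c[1]+170,12).round(1))
print("centre",atz(i2,r[0][0]+70,r[0][1]+170,12).round(1))
E
```

```text
time_s: 22.02
tcp_pos: [491.9, 183.9, 52.8]
ee_rot: [0.998, 0.061, -0.001, -0.0]
contact_force: [0.5, -0.2, -5.5]
opening: 10.6
grip_force: 59.3
time_s: 23.02
tcp_pos: [482.0, 257.4, 53.2]
ee_rot: [1.0, -0.027, -0.0, 0.0]
contact_force: [-1.2, 0.1, -5.4]
opening: 10.6
grip_force: 59.3
t 23.02 tcp [482.  257.4  53.2] yang -93.13 zax [-3.e-04 -2.e-04 -1.e+00] F [-1.2  0.1 -5.4] open 10.6 grip 59.3 j [ 0.27  0.52  1.51 -0.    1.11  1.9 ]
offset [ 0.5 -1.1 43.2]
twistz -0.0013
[-0.04 -0.01  0.02]
[  6  12  86  58 433] ((50.25862121582031, 40.39655303955078), (85.95207214355469, 52.06951904296875), 4.763641834259033)
[418.2 386.   12. ]
[564.5 380.3  12. ]
[550.7 139.8  12. ]
[403.2 147.   12. ]
centre [484. 264.  12.]
```

```bash
python3 -m crank '{"offset":[[0,-2,8],[0,0,12],[0,0,12],[0,0,8],[0,0,4],[0,0,2],[0,0,0]],"twist":[[0,0,0],[0,0,0],[0,0,0],[0,0,0],[0,0,0],[0,0,0],[0,0,0]],"grip":[255,255,255,255,255,255,255]}'
for k in 1; do python3 -m crank '{"offset":[[0,0,2],[0,0,0]],"twist":[[0,0,0],[0,0,0]],"grip":[255,255]}'; python3 -m crank '{"offset":[[0,0,1],[0,0,0]],"twist":[[0,0,0],[0,0,0]],"grip":[255,255]}'; done | grep -E "tcp|contact"
```

```text
time_s: 24.0
tcp_pos: [482.1, 259.9, 7.4]
ee_rot: [1.0, -0.027, 0.0, -0.0]
contact_force: [-0.3, -0.9, -5.6]
opening: 10.6
grip_force: 59.3
tcp_pos: [482.0, 259.9, 5.3]
contact_force: [0.8, -0.5, -4.5]
tcp_pos: [482.0, 259.9, 4.2]
contact_force: [-0.2, 0.3, -5.2]
```

```bash
for k in 1; do python3 -m crank '{"offset":[[0,0,1],[0,0,0]],"twist":[[0,0,0],[0,0,0]],"grip":[255,255]}'; python3 -m crank '{"offset":[[0,0,0.7],[0,0,0]],"twist":[[0,0,0],[0,0,0]],"grip":[255,255]}'; done | grep -E "tcp|contact"
```

```text
tcp_pos: [482.0, 259.9, 3.2]
contact_force: [-0.6, 0.6, -4.9]
tcp_pos: [482.1, 260.0, 3.0]
contact_force: [-1.8, -0.9, 1.3]
```

Contact with the tray floor. Release and rise.

```bash
python3 -m crank '{"offset":[[0,0,0],[0,0,0],[0,0,0],[0,0,0],[0,0,-15],[0,0,-30],[0,0,-40],[0,0,-40]],"twist":[[0,0,0],[0,0,0],[0,0,0],[0,0,0],[0,0,0],[0,0,0],[0,0,0],[0,0,0]],"grip":[120,120,120,120,120,120,120,120]}'
python3 -m crank '{"offset":[[0,0,-40],[0,0,0],[0,0,0],[0,0,0]],"twist":[[0,0,0],[0,0,0],[0,0,0],[0,0,0]],"grip":[120,120,120,120]}'
python3 - <<'E'
from h import *
i,im=snap("wrist","pics/w9.png")
h=cv2.cvtColor(im,cv2.COLOR_RGB2HSV)
o=cv2.inRange(h,(3,150,90),(16,255,255)); n,l,st,ce=cv2.connectedComponentsWithStats(o)
for k in range(1,n):
    if st[k,4]>60: print("orange",st[k],atz(i,*ce[k],45.5).round(1))
# lid: bright low-saturation blob
m=cv2.inRange(h,(0,0,190),(179,45,255)); n,l,st,ce=cv2.connectedComponentsWithStats(m)
for k in range(1,n):
    if st[k,4]>1500: print("bright",st[k],atz(i,*ce[k],31).round(1))
m=cv2.inRange(im,(0,0,10),(45,50,75))&cv2.inRange(h,(100,70,0),(130,255,90)); n,l,st,ce=cv2.connectedComponentsWithStats(m)
for k in range(1,n):
    if st[k,4]>300:
        x,y,w,hh,a=st[k]; print("navy",st[k],[atz(i,*c,12).round(0)[:2] for c in ((x,y),(x+w,y),(x+w,y+hh),(x,y+hh))])
E
```

```text
time_s: 26.0
tcp_pos: [481.9, 259.9, 129.9]
ee_rot: [1.0, -0.027, 0.0, -0.0]
contact_force: [-0.4, 0.4, 0.6]
opening: 45.2
grip_force: 0.0
time_s: 26.5
tcp_pos: [481.5, 259.7, 166.6]
ee_rot: [1.0, -0.027, -0.001, 0.0]
contact_force: [-0.6, 0.1, 0.5]
opening: 45.3
grip_force: 0.0
bright [    0     0   512   357 83553] [507.8 187.9  31. ]
bright [  158   107   178   104 11516] [483.5 271.3  31. ]
```

```bash
python3 - <<'E'
from h import *
i=ctrl.camera_info("wrist"); im=cv2.imread("pics/w9.png"); h=cv2.cvtColor(im,cv2.COLOR_BGR2HSV)
print("fin pred",proj(i,[[485,328,50]]),"tray corners",proj(i,[[565,380,12],[552,134,12],[401,144,12],[416,386,12]]).round(0).tolist())
m=cv2.inRange(h,(0,110,60),(22,255,255)); n,l,st,ce=cv2.connectedComponentsWithStats(m)
for k in range(1,n):
    if st[k,4]>40: print("orange",st[k],ce[k].round(0),atz(i,*ce[k],45.5).round(1))
m=cv2.inRange(h,(90,60,0),(140,255,110)); 
n,l,st,ce=cv2.connectedComponentsWithStats(m)
for k in range(1,n):
    if st[k,4]>150: print("navy",st[k])
def cl(p): 
    b,g,r=[int(v) for v in p]; s=b+g+r
    return 'O' if r>b+60 else '.' if s>560 else 'N' if s<130 and b>r+6 else '#' if s<130 else '-'
for y in range(70,300,7): print(''.join(cl(im[y,x]) for x in range(90,420,4)))
E
```

```text
fin pred [[187.59148722 174.47288702]] tray corners [[140.0, 98.0], [363.0, 98.0], [348.0, 223.0], [155.0, 222.0]]
orange [174 166  29  15 388] [188. 173.] [485.4 328.5  45.5]
navy [480 113   8  27 159]
------------.......................................................................
------------.......................................................................
-------------......................................................................
-------------..-...-..---.---..--...-...--...--....................................
----------------------------------------------------------------------.............
----------------------------------------------------------------------.............
------------------...-------------------------------------------------.............
------------------....-----------------------------------------------..............
------------------......---------------------------------------------..........----
------------------.......--------------------------------------------.....---------
------------------.......................................
[... 1174 characters left out ...]
-...........................
-----------------.........-----.....................-----..........................
-----------------......--------.....................--------.......................
-----------------.....---------.....................---------......................
-----------------....----------.....................---------......................
------------------...----------.....................----------.....................
-------------------------------.....................-------------..................
------------------------------.......................-------------....-------......
------------------------------.......................--------------------------....
```

The fin is exactly where predicted, with tray margin on every side of the cassette.

```bash
python3 -c "
from workcell import ctrl
print(ctrl.hand_in())"
```

```text
the job is handed in; nothing more can be done
None
```

The job is handed in (no verdict came back): the flap was pressed open, and the cassette was drawn out onto it, carried by its black bar and laid in the navy tray about 26.5 s in; the last wrist picture shows it inside the rim and released, but I did not re-check the flap, jars or tooth model.

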